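# Arm the guarded furnace switch

## Robot

A 6-joint arm with a two-finger parallel gripper is mounted at the origin on the work surface. World frame = base frame: x ahead of the robot, y to its left, z up, the work surface at z = 0. Lengths are in mm, angles in rad, forces in N, time in s.
With the tool pointing down it reaches from about 300 to 850 mm from the base axis. Payload 4.2 kg.
Tool frame: the origin (TCP) lies on the centre line of the jaws, within the pads' length; the fingertips stand 17 mm ahead of it and the grasp point (between the pads) lies 2 mm behind it; z points along the fingers, y is the line along which they close (so a half turn about z gives the same grasp; the last joint's range is limited). The gripper opens to 91 mm and grips with 3 to 60 N. Pads are 32 mm wide; open, the fingers measure 118 mm over their backs; the gripper's body (76 mm by 178 mm) begins 60 mm behind the grasp point.
Start: joints at [-1.148, 0.32, 1.565, -0, 1.257, -0.02], TCP at [246.376, -519.558, 230.976] pointing down, gripper open.
Joint ranges: [-3.11, 3.11], [-0.84, 2.01], [0.21, 2.61], [-1.34, 4.49], [0.05, 2.63], [-2.56, 2.56]. Speed limits (rad/s): [2.57, 2.57, 3.14, 3.14, 3.14, 3.14].

## Interface

Orientations are given as a unit quaternion [x, y, z, w].
In Python, from bench import ctrl gives the robot as it stands.
- The arm moves only by the tool step_arm, never from a script. Its argument "motion" is a list of rows, each a list of 3 entries, a list of its own where there are three numbers: the turn, a rotation vector about the tool's x, y, z in rad, then the shift along the tool's x, y, z in m, then the opening, from 0 (shut) to 1 (fully open). In form: [[[ax, ay, az], [dx, dy, dz], fingers], ...]. A call has 1 to 12 rows; each row is the pose to reach, as a shift and turn from the pose commanded when the call began, along the tool's axes at that moment; what a row does not reach only later rows make up. A row lasts 1/8 s, in which the tool goes at most 62.5 mm and 10.7 degrees, less where a joint would pass 70% of its speed; a pose out of reach is approached as far as the arm can. A call with a gripper value outside its range is refused whole. The fingers move at their own pace and stop on an object; "newtons" is the grip in N (left out, the last holds). Time passes only in rows, so rows that repeat a pose let the fingers close. It gives the time, the measured TCP pose, the force, the opening and the grip force at its end, in the units of the state.
- ctrl.get_obs(): the state, without advancing time (a new reading comes with each control period).
- ctrl.snapshot(name): name is "scene" or "side" or "wrist"; returns a dict with "frame" (400x640x3 uint8, red, green, blue), "K" (3x3 intrinsics, pixels), "world_from_camera" (4x4, takes a point from camera to world coordinates). Camera axes: x right, y down, z forward; pixel columns grow to the right and rows downward; lengths in mm; the calibration is good to about 2 mm. A picture is of the moment at which its call begins. There is no depth.
- ctrl.sign_off(): hands the job in; it is judged then, once.
Trained networks look in a picture, given as the dict that the camera call returned (one of the last four; its "shot" number tells which), for a name from the list of things; names that differ only in an ending like _2 or _b are one class to them, and where a whole thing is asked for, a point or a joint stands for the part that bears it (a point fixed in the world has none). Each returns a list of dicts, best first, with "p" (0 to 1); they miss things now and then, are a little off and sometimes report something else, mostly with a low value. They report only what shows in the picture. A call takes as long as a camera call.
- ctrl.look_for(picture, name): "centre" ([x, y, z] in mm, in the coordinates of the camera as it stood for that picture, good to about 4 mm: the middle of the surface that is visible of it).
- ctrl.regions_of(picture, name): "mask" (400x640 bool, what is visible of it).
The state is a dict: "clock": time; "joints": joint angles; "dq": joint speeds; "joint_torque": joint torques, N m; "eef_pos": TCP position; "tcp_rot": TCP orientation; "contact_force": force on the tool from outside, world axes, zero at the start; "torque": the same for the moment, N m; "grip_width": finger opening in mm; "finger_force": force on a finger pad.
Only numpy, scipy, OpenCV 4.12 (cv2) and the standard library are available. Lean on these libraries where they do the work, as an engineer would, in place of code of your own. Each camera call takes 0.05 s, during which the arm holds its last target. There are 200 camera calls.

## Task

Switch on the red-guarded switch box for the furnace: with a fingertip lift the red guard by its lip and swing it right back until it stays open, flip the toggle beneath it over to the rear (on), then tip the guard forward again and let it drop shut over the toggle. Leave the yellow-guarded switch shut and off, do not push about or pick up any of the loose things on the bench, and finish clear of everything.

Things in the scene. Friction and masses are not known exactly. Their poses are not given: they have to be found in the camera images.
- red_unit: the base of the switch box with the red guard: white box 100 (x, front to back) x 96 (y) mm, fixed to the bench, flat top deck 55 mm above the bench. Origin at the centre of its underside; its x axis points from its front to its rear (its front, with the lifting lip, looks roughly to the robot; yaw within 0.3 rad), z up
- red_lip (a point): middle of the front edge, on the upper face, of the red guard's lifting lip. Guard shut, it lies 75 mm in front of the box's centre (25 mm clear of the box's front face) and 107 mm above the bench. The lip is 62 mm wide (along the box's y), 4 mm thick, open underneath, and turned up slightly (0.2 rad): its last 25 mm run from the guard's roof to this edge. The point moves with the guard
- red_hinge (a point): middle of the red guard's hinge line, which runs along the box's y axis 35 mm behind the box's centre and 62 mm above the bench. The red hood guard (62 mm wide, 80 g) has a roof 36 to 40 mm above this line when shut, 3 mm side walls from 4 mm behind to 70 mm in front of the hinge, a back wall at the hinge and no front wall; from hinge to lip edge 110 mm
- red_guard (a joint): angle of the red guard in rad: 0 shut, growing as the lip is lifted up and back about the hinge, 1.75 fully back against its stop (the roof then stands nearly upright behind the hinge, its outer face 38 to 64 mm behind the hinge line, lip edge about 163 mm above the bench). Only gravity acts on it: let go below about 0.8 it falls shut by itself in about a second, let go above about 1.0 it falls back and stays open
- red_tip (a point): centre of the steel ball (13 mm across) on the end of the toggle under the red guard; the toggle is an 8 mm thick bat, 31 mm from pivot to this point; its pivot lies 5 mm in front of the box's centre, 55 mm above the bench. The point moves with the toggle
- red_toggle (a joint): angle of the red box's toggle in rad: 0 off (leaning 0.42 rad to the front of the box), 0.84 on (leaning 0.42 rad to the rear). Free over-centre toggle, well under 1 N to move: it drops to whichever side of upright (0.42) it is pushed
- yellow_unit: the base of the switch box with the yellow guard: white box 100 (x, front to back) x 96 (y) mm, fixed to the bench, flat top deck 55 mm above the bench. Origin at the centre of its underside; its x axis points from its front to its rear (its front, with the lifting lip, looks roughly to the robot; yaw within 0.3 rad), z up. Same make as the red one; not to be operated
- yellow_guard (a joint): angle of the yellow guard in rad, 0 shut
- yellow_toggle (a joint): angle of the toggle under the yellow guard in rad, 0 off
- crucible: loose white ceramic crucible, 54 mm across the rim, 48 mm high; origin under its centre
- casting_ring: loose steel casting ring standing upright, 64 mm across, 55 mm high; origin under its centre
- jar: loose closed amber jar, 56 mm across, 75 mm high; origin under its centre
- red_case: loose flat red case, 70 x 110 x 25 mm; origin under its centre
- spatula: loose mixing spatula lying flat, 170 mm long along its x axis; origin at about its middle, on the bench
- tongs: loose dark steel crucible tongs lying flat, 200 mm long along their x axis, 11 mm high; origin under their middle

How it is judged (in metres and radians):
On the way, in this order (a step that is already met when the one before it is completed fails the run):
1. the red guard is swung back and stays open, toggle still off (value of joint red_guard above 1.5 rad and value of joint red_toggle below 0.3 rad), for 0.2 s.
2. the toggle is flipped on while the guard is open (value of joint red_toggle above 0.7 rad and value of joint red_guard above 1.2 rad), for 0.2 s.
3. the red guard has dropped shut over the toggle, which is still on (value of joint red_guard below 0.05 rad and value of joint red_toggle above 0.7 rad), for 0.2 s.
At the end, for the whole second after the job is handed in: red guard shut (within 0.05 rad) over its toggle, which is on (over 0.7 of 0.84 rad); yellow guard shut (within 0.05 rad) and its toggle off (under 0.2 rad); every loose thing at rest within 20 mm of where it stood (all of step 3 and value of joint yellow_guard below 0.05 rad and value of joint yellow_toggle below 0.2 rad and distance of each of crucible, casting_ring, jar, red_case, spatula, tongs from where it was at the start of the episode below 0.02 m and linear speed of each of crucible, casting_ring, jar, red_case, spatula, tongs below 0.02 m/s); the robot touches nothing.
It fails at once if the yellow guard is lifted (over 0.3 rad) or its toggle moved (over 0.3 rad) (value of joint any of yellow_guard, yellow_toggle above 0.3 rad).
It fails at once if a loose thing is pushed about, lifted or carried (over 20 mm) (distance of any of crucible, casting_ring, jar, red_case, spatula, tongs from where it was at the start of the episode above 0.02 m).
It also fails if it takes over 54 s, if anything falls off the work surface, if the arm or the gripper's body presses on something with over 40 N, if the wrist force passes 120 N, or if a joint passes its speed limit or range.

## Working session

There is one attempt and no reset: what is moved stays moved. The work goes in short steps, Python scripts to look and compute and a tool call to move; the robot and the scene stay as the last step left them, time stands still between calls to the robot, and variables do not carry over. Pictures are saved under pics/ and viewed, at most 10 in all, crops included, and the job is handed in when it is done.

Besides the shell and the picture viewer there is one more tool, called after "Request:" as name(argument=value, ...), one argument or row to a line, values as JSON. step_arm: Moves the arm, as the interface text tells. Its arguments: {"type":"object","properties":{"motion":{"type":"array","items":{"type":"array"}},"newtons":{"type":"number"}},"required":["motion"]}

```bash
mkdir -p pics; cat > h.py <<'E'
import numpy as np, cv2
from scipy.spatial.transform import Rotation as R
from bench import ctrl
def snap(n,f=None):
    s=ctrl.snapshot(n)
    if f: cv2.imwrite('pics/'+f,s['frame'][:,:,::-1])
    return s
def w(s,c):
    return (s['world_from_camera']@np.r_[c,1])[:3]
def proj(s,P):
    c=np.linalg.inv(s['world_from_camera'])@np.r_[P,1]; p=s['K']@c[:3]; return p[:2]/p[2]
def ray(s,uv,z):
    T=s['world_from_camera']; d=T[:3,:3]@np.linalg.inv(s['K'])@np.r_[uv,1]; o=T[:3,3]
    return o+d*(z-o[2])/d[2]
E
python3 - <<'E'
from h import *
np.set_printoptions(precision=1,suppress=True)
print(ctrl.get_obs())
for c in ['scene','side']:
    s=snap(c,c+'0.png'); print(c,s['world_from_camera'],s['K'][0])
    for n in ['red_unit','red_lip','red_hinge','red_guard','red_tip','yellow_unit','yellow_guard','crucible','casting_ring','jar','red_case','spatula','tongs']:
        try:
            print(n,[(round(d['p'],2),w(s,d['centre'])) for d in ctrl.look_for(s,n)[:2]])
        except Exception as e: print(n,e)
E
```

```text
{'clock': 0.0, 'joints': array([-1.1,  0.3,  1.6,  0. ,  1.3, -0. ]), 'dq': array([ 0.,  0., -0.,  0., -0., -0.]), 'joint_torque': array([ -0. , -41.2, -23.2,   0.1,   0. ,  -0. ]), 'eef_pos': array([ 246.2, -519.1,  230.1]), 'tcp_rot': array([ 1. ,  0.2, -0. , -0. ]), 'contact_force': array([ 0.1,  0.2, -0.1]), 'torque': array([-0.,  0.,  0.]), 'finger_force': 0.0, 'grip_width': 91.29176194573986}
scene [[   0.8    0.5   -0.4  991.4]
 [   0.6   -0.6    0.5 -567.2]
 [  -0.    -0.6   -0.8 1134.8]
 [   0.     0.     0.     1. ]] [434.7   0.  316.4]
red_unit [(0.95, array([ 588.4, -131.3,   87.7]))]
red_lip [(0.7, array([ 579.4, -120.2,  104.2])), (0.19, array([ 500.2, -373.8,   22.2]))]
red_hinge [(0.74, array([ 592.3, -128.6,   86.8]))]
red_guard [(0.72, array([ 579.5, -119.4,  103.4])), (0.64, array([564.5,  99. ,  76.7]))]
red_tip []
yellow_unit [(0.45, array([ 499.4, -374.6,   23.5]))]
yellow_guard [(0.91, array([548.3, 107.9, 102.2]))]
crucible [(0.58, array([623.2,   6. ,  36.3])), (0.34, array([719.3,  27.9,  35.1]))]
casting_ring [(0.53, array([716.9,  28.3,  37. ]))]
jar [(0.8
[... 520 characters left out ...]
]))]
red_hinge [(0.73, array([572.4, -85.4,  59.8]))]
red_guard [(0.89, array([ 573.4, -106.1,  104.1])), (0.22, array([422.2,   8.8,  56.3]))]
red_tip [(0.69, array([ 487.7, -357.4,   29.4])), (0.41, array([530.6, 140.4,  56.6]))]
yellow_unit [(0.88, array([532.3, 137.3,  54.9]))]
yellow_guard [(0.7, array([541.8, 126.1, 103.9]))]
crucible [(0.5, array([622.5,  -1.6,  41.7]))]
casting_ring [(0.94, array([720.2,  21.9,  33.7])), (0.57, array([ 327.7, -318.8,   11. ]))]
jar [(0.79, array([425.1,  10.7,  55.2]))]
red_case [(0.89, array([ 489.9, -356. ,   27. ]))]
spatula [(0.64, array([539.2, 416. ,   6.8])), (0.21, array([545.7, 126.6, 104.8]))]
tongs [(0.81, array([ 327.3, -319.3,   12.5]))]
```

View pics/scene0.png

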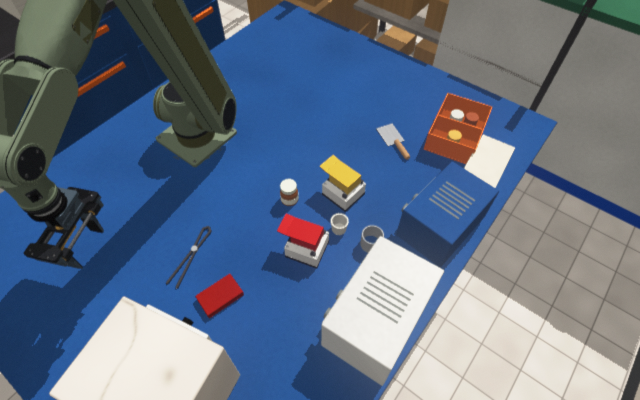

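View pics/side0.png

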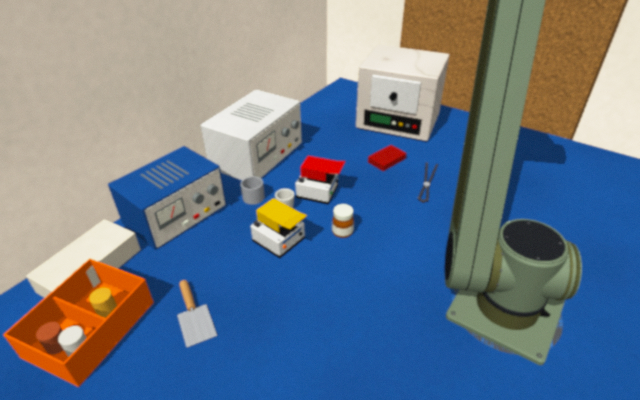

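The scene view shows the red guard at about (302,232) with its lip to the left, towards the robot. The jar is at (289,190), the crucible at (339,224) and the yellow box at (343,180). In the side view the red box is at (320,178). Next I fit the box pose to the guard masks.

```bash
cat >> h.py <<'E'
from scipy.optimize import minimize
def gpts(p):
    x,y,a=p; h=31
    L=[(-75,107),(-75,103),(-50,102),(39,102),(39,62),(-35,62)]
    P=np.array([(u,v,z) for u,z in L for v in(-h,h)],float)
    return np.c_[R.from_euler('z',a).apply(P)+[x,y,0]]
def fit(views,p0):
    def cost(p):
        t=0
        for s,m in views:
            q=np.array([proj(s,P) for P in gpts(p)])*16
            im=np.zeros(m.shape,np.uint8); cv2.fillConvexPoly(im,cv2.convexHull(q.round().astype(np.int32)),1,shift=4)
            t+=1-(im.astype(bool)&m).sum()/(im.astype(bool)|m).sum()
        return t
    best=min((minimize(cost,[*p0[:2],a],method='Nelder-Mead',options=dict(initial_simplex=[[p0[0],p0[1],a],[p0[0]+15,p0[1],a],[p0[0],p0[1]+15,a],[p0[0],p0[1],a+.1]])) for a in (-.25,0,.25)),key=lambda r:r.fun)
    return best.x,best.fun
E
python3 - <<'E'
from h import *
np.set_printoptions(precision=3,suppress=True)
S=[snap('scene'),snap('side')]
for n,p0 in [('red_guard',(595,-110)),('yellow_guard',(565,120))]:
    V=[]
    for s in S:
        r=ctrl.regions_of(s,n); print(n,[(round(d['p'],2),d['mask'].sum(),np.argwhere(d['mask']).mean(0)) for d in r[:3]])
        V.append((s,r[0]['mask']))
    print(fit(V,p0),[fit([v],p0) for v in V])
    cv2.imwrite(f'pics/m_{n}.png',np.hstack([np.where(m[...,None],s['frame'],s['frame']//3)[...,::-1] for s,m in V]))
E
```

```text
red_guard [(0.87, np.int64(1040), array([231.716, 301.153]))]
red_guard [(0.83, np.int64(710), array([167.683, 320.217]))]
(array([ 587.364, -108.222,    0.303]), np.float64(0.3493363844393592)) [(array([ 587.014, -108.132,    0.299]), np.float64(0.09090909090909094)), (array([ 591.729, -120.232,    0.143]), np.float64(0.21134593993325923))]
yellow_guard [(0.92, np.int64(849), array([174.716, 341.365])), (0.69, np.int64(1143), array([295.713, 219.197]))]
yellow_guard [(0.64, np.int64(987), array([214.658, 278.255]))]
(array([556.113, 113.378,  -0.118]), np.float64(0.26458815520762424)) [(array([553.864, 118.692,  -0.101]), np.float64(0.11470281543274241)), (array([557.651, 111.746,  -0.138]), np.float64(0.11531531531531536))]
```

```bash
cat >> h.py <<'E'
def rel(P,Rt,p0=None,R0=None):
    "tool-frame turn, shift (m) from current pose to world pose"
    o=ctrl.get_obs(); R0=R.from_quat(o['tcp_rot']) if R0 is None else R0; p0=o['eef_pos'] if p0 is None else p0
    return (R0.inv()*Rt).as_rotvec(), R0.inv().apply(np.array(P)-p0)/1000
def tool(yaw,th):
    "z elev -th along yaw, y horizontal; x = up side at th=0 -> forward/up face"
    z=np.array([np.cos(yaw)*np.cos(th),np.sin(yaw)*np.cos(th),-np.sin(th)])
    y=np.array([-np.sin(yaw),np.cos(yaw),0])
    return R.from_matrix(np.c_[np.cross(y,z),y,z])
E
python3 - <<'E'
from h import *
np.set_printoptions(precision=3,suppress=True)
o=ctrl.get_obs(); R0=R.from_quat(o['tcp_rot']); print(R0.as_matrix())
s=snap('wrist'); print(R0.inv().apply(s['world_from_camera'][:3,3]-o['eef_pos']), R0.inv().apply(s['world_from_camera'][:3,2]),s['K'])
for sg in (0,np.pi):
  for yaw in(-.2,.25):
    print(sg,yaw,rel((440,-150,260),tool(yaw,np.pi/2)*R.from_euler('z',sg)))
s=snap('scene')
for n in [(372,240),(327,333),(322,345)]: print(ray(s,n,0))
E
```

```text
[[ 0.904  0.428  0.   ]
 [ 0.428 -0.904 -0.   ]
 [-0.     0.    -1.   ]]
[  80.258   -0.324 -152.806] [-0.285  0.001  0.959] [[307.744   0.    324.843]
 [  0.    307.744 204.738]
 [  0.      0.      1.   ]]
0 -0.2 (array([ 0.   ,  0.   , -2.499]), array([ 0.333, -0.251, -0.029]))
0 0.25 (array([-0.   ,  0.   , -2.949]), array([ 0.333, -0.251, -0.029]))
3.141592653589793 -0.2 (array([ 0.   , -0.   ,  0.643]), array([ 0.333, -0.251, -0.029]))
3.141592653589793 0.25 (array([0.   , 0.   , 0.193]), array([ 0.333, -0.251, -0.029]))
[722.263  32.845   0.   ]
[ 784.597 -269.969    0.   ]
[ 793.175 -302.429    0.   ]
```

Request:
step_arm(
  motion=[
    [[0,0,0.03],[0.049,-0.029,-0.02],0],
    [[0,0,0.06],[0.098,-0.058,-0.04],0],
    [[0,0,0.09],[0.147,-0.088,-0.055],0],
    [[0,0,0.12],[0.196,-0.117,-0.07],0],
    [[0,0,0.15],[0.245,-0.146,-0.07],0],
    [[0,0,0.17],[0.294,-0.176,-0.07],0],
    [[0,0,0.19],[0.343,-0.205,-0.07],0],
    [[0,0,0.19],[0.392,-0.234,-0.07],0],
    [[0,0,0.19],[0.392,-0.234,-0.07],0],
    [[0,0,0.19],[0.392,-0.234,-0.07],0],
  ],
)

```text
clock: 3.05
eef_pos: [500.1, -140.3, 300.8]
tcp_rot: [0.992, 0.126, -0.0, 0.0]
contact_force: [-0.2, 0.3, 0.6]
grip_width: 0.6
finger_force: 0.0
```

```bash
python3 - <<'E'
from h import *
np.set_printoptions(precision=3,suppress=True)
o=ctrl.get_obs(); print(o['clock'],o['joints'],o['eef_pos'],o['grip_width'])
s=snap('wrist','w1.png')
for n in ['red_lip','red_hinge','red_unit','jar','crucible']: print(n,[(round(d['p'],2),w(s,d['centre'])) for d in ctrl.look_for(s,n)[:2]])
r=ctrl.regions_of(s,'red_guard'); print(r[0]['p'],r[0]['mask'].sum(),fit([(s,r[0]['mask'])],(590,-110)))
S=snap('scene'); rs=ctrl.regions_of(S,'red_guard'); 
if rs: print(rs[0]['p'],rs[0]['mask'].sum(),fit([(s,r[0]['mask']),(S,rs[0]['mask'])],(590,-110)))
p,_=fit([(s,r[0]['mask'])],(590,-110))
im=s['frame'][:,:,::-1].copy()
for P in gpts(p): cv2.circle(im,tuple(int(v) for v in proj(s,P)),2,(0,255,0),-1)
cv2.imwrite('pics/w1o.png',im)
E
```

```text
3.05 [-0.295  0.194  1.562 -0.001  1.386  1.022] [ 500.055 -140.326  300.839] 0.6448819425870944
red_lip []
red_hinge [(0.57, array([ 579.317, -111.242,  103.338]))]
red_unit [(0.63, array([ 581.33 , -112.074,   99.378]))]
jar [(0.88, array([443.827, -11.181,  75.847]))]
crucible [(0.83, array([623.36 ,   5.933,  30.375]))]
0.69 6121 (array([ 588.795, -110.955,    0.27 ]), np.float64(0.03325942350332589))
0.95 981 (array([ 589.549, -111.215,    0.257]), np.float64(0.19021376426545034))
```

View pics/w1o.png

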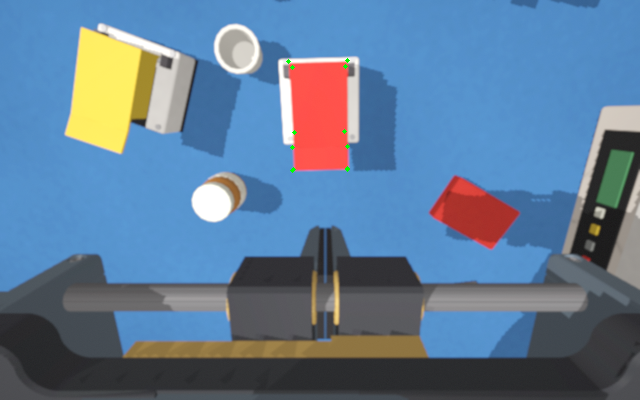

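The overlay lies exactly on the red guard, with lip corners at (293,170) and (348,170). The box is at (589,-111) with yaw 0.27. The jar at (218,197) and the crucible at (238,48) stay clear of the path.

```bash
cat >> h.py <<'E'
B=(589.,-111.,.265)
def bw(u,v,z): return R.from_euler('z',B[2]).apply([u,v,z])+[B[0],B[1],0]
def fwd(th,yaw=None): return tool(B[2] if yaw is None else yaw,th)*R.from_euler('z',np.pi)
def tcp_contact(u,z,th,tx=16,tz=-3,v=0):
    Rt=fwd(th); return bw(u,v,z)-Rt.apply([tx,0,tz]),Rt
def lip(phi):
    a=np.arctan2(41,-110)-phi; r=np.hypot(110,41); return 35+r*np.cos(a),62+r*np.sin(a)
def show(poses):
    o=ctrl.get_obs(); 
    for P,Rt in poses:
        a,b=rel(P,Rt,o['eef_pos'],R.from_quat(o['tcp_rot'])); print(a.round(3).tolist(),b.round(3).tolist(),np.round(P))
E
python3 - <<'E'
from h import *
show([tcp_contact(-125,130,1.2),tcp_contact(-125,93,.9)])
E
```

```text
[0.003, 0.371, -0.013] [-0.045, -0.005, 0.18] [ 455. -147.  121.]
[0.005, 0.671, -0.013] [-0.042, -0.005, 0.22] [ 458. -147.   81.]
```

Request:
step_arm(
  motion=[
    [[0,0.1,-0.01],[-0.02,0,0.045],0],
    [[0,0.22,-0.01],[-0.045,-0.005,0.09],0],
    [[0,0.34,-0.01],[-0.045,-0.005,0.135],0],
    [[0,0.46,-0.01],[-0.045,-0.005,0.175],0],
    [[0,0.58,-0.01],[-0.042,-0.005,0.205],0],
    [[0,0.67,-0.01],[-0.042,-0.005,0.22],0],
    [[0,0.67,-0.01],[-0.042,-0.005,0.22],0],
    [[0,0.67,-0.01],[-0.042,-0.005,0.22],0],
  ],
)

```text
clock: 4.5
eef_pos: [458.1, -146.6, 80.4]
tcp_rot: [0.936, 0.123, 0.326, -0.041]
contact_force: [0.0, -0.3, 0.2]
grip_width: 0.4
finger_force: 0.0
```

```bash
python3 - <<'E'
from h import *
np.set_printoptions(precision=3,suppress=True)
o=ctrl.get_obs(); print(o['clock'],o['joints'],o['eef_pos'],o['contact_force'],R.from_quat(o['tcp_rot']).as_matrix()[:,2])
snap('wrist','w2.png')
show([tcp_contact(-95,94,.9),tcp_contact(-77,95,.9)]+[tcp_contact(*lip(p),.9+.5*p) for p in np.arange(0.05,1.31,.15)])
E
```

```text
4.5 [-0.67   0.271  2.384  1.499  0.521 -0.729] [ 458.108 -146.573   80.422] [ 0.018 -0.274  0.175] [ 0.601  0.157 -0.783]
[0.006, 0.003, -0.003] [0.027, 0.0, 0.017] [ 487. -139.   82.]
[0.006, 0.003, -0.003] [0.042, 0.0, 0.028] [ 504. -134.   83.]
[0.006, -0.022, -0.003] [0.053, 0.0, 0.019] [ 508. -133.   96.]
[0.006, -0.097, -0.003] [0.069, 0.0, 0.011] [ 515. -131.  113.]
[0.006, -0.172, -0.003] [0.086, 0.0, 0.005] [ 524. -129.  128.]
[0.006, -0.247, -0.004] [0.103, 0.0, 0.001] [ 536. -125.  141.]
[0.005, -0.322, -0.004] [0.121, 0.0, 0.001] [ 549. -122.  153.]
[0.005, -0.397, -0.004] [0.139, 0.0, 0.003] [ 563. -118.  162.]
[0.005, -0.472, -0.004] [0.155, 0.0, 0.007] [ 579. -114.  169.]
[0.005, -0.547, -0.004] [0.172, -0.0, 0.014] [ 595. -109.  174.]
[0.005, -0.622, -0.005] [0.186, -0.0, 0.023] [ 612. -105.  176.]
```

View pics/w2.png

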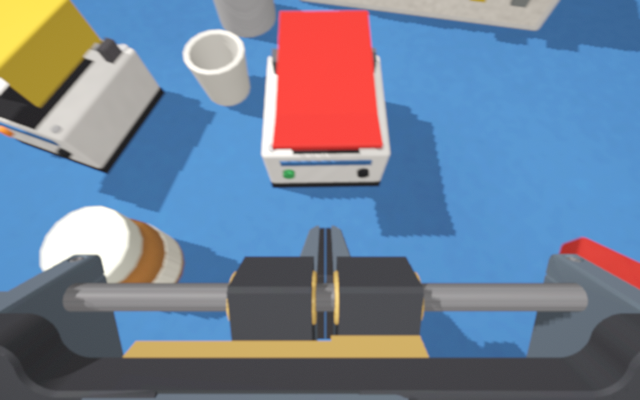

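The guard is square in the image at x≈325 and in line with the fingers, with the lip edge at row 145. I move in under it.

Request:
step_arm(
  motion=[
    [[0,0,0],[0.014,0,0.009],0],
    [[0,0,0],[0.027,0,0.017],0],
    [[0,0,0],[0.042,0,0.028],0],
    [[0,0,0],[0.042,0,0.028],0],
  ],
)

```text
clock: 5.05
eef_pos: [508.4, -132.5, 85.8]
tcp_rot: [0.936, 0.125, 0.327, -0.041]
contact_force: [-0.9, -0.5, 0.1]
grip_width: 0.4
finger_force: 0.1
```

```bash
python3 - <<'E'
from h import *
np.set_printoptions(precision=3,suppress=True)
o=ctrl.get_obs(); print(o['clock'],o['joints'],o['eef_pos'],o['contact_force'])
cv2.imwrite('pics/s2.png',cv2.resize(snap('side')['frame'][110:250,220:420,::-1],None,fx=3.5,fy=3.5,interpolation=2))
show([tcp_contact(*lip(p),.9+.5*p) for p in np.arange(0.05,1.36,.13)])
E
```

```text
5.05 [-0.555  0.297  2.305  1.493  0.471 -0.612] [ 508.442 -132.482   85.789] [-0.916 -0.465  0.077]
[0.004, -0.024, 0.002] [0.007, 0.001, -0.008] [ 508. -133.   96.]
[0.004, -0.089, 0.001] [0.021, 0.001, -0.016] [ 514. -131.  111.]
[0.004, -0.154, 0.001] [0.035, 0.001, -0.021] [ 522. -129.  124.]
[0.004, -0.219, 0.001] [0.051, 0.001, -0.025] [ 531. -127.  136.]
[0.004, -0.284, 0.001] [0.066, 0.001, -0.027] [ 542. -124.  147.]
[0.004, -0.349, 0.001] [0.081, 0.001, -0.026] [ 553. -121.  156.]
[0.004, -0.414, 0.001] [0.096, 0.001, -0.024] [ 566. -117.  164.]
[0.004, -0.479, 0.001] [0.111, 0.001, -0.02] [ 580. -114.  170.]
[0.004, -0.544, 0.0] [0.125, 0.001, -0.014] [ 594. -110.  174.]
[0.004, -0.609, 0.0] [0.138, 0.001, -0.006] [ 608. -106.  175.]
[0.004, -0.674, 0.0] [0.149, 0.001, 0.004] [ 623. -102.  175.]
```

View pics/s2.png

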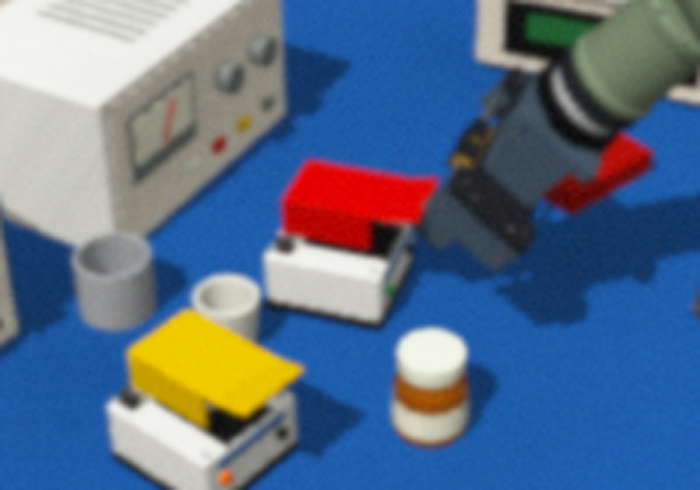

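The side crop shows the fingertip just under and against the red lip at about (430,210), with nothing else touched. I lift.

Request:
step_arm(
  motion=[
    [[0,-0.02,0],[0.007,0,-0.008],0],
    [[0,-0.09,0],[0.021,0,-0.016],0],
    [[0,-0.155,0],[0.035,0,-0.021],0],
    [[0,-0.22,0],[0.051,0,-0.025],0],
    [[0,-0.22,0],[0.051,0,-0.025],0],
  ],
)

```text
clock: 5.72
eef_pos: [531.0, -126.7, 137.6]
tcp_rot: [0.966, 0.128, 0.221, -0.027]
contact_force: [-0.3, 0.3, -0.3]
grip_width: 0.6
finger_force: 0.1
```

```bash
python3 - <<'E'
from h import *
np.set_printoptions(precision=3,suppress=True)
o=ctrl.get_obs(); print(o['clock'],o['joints'],o['eef_pos'],o['contact_force'])
cv2.imwrite('pics/s3.png',cv2.resize(snap('side')['frame'][110:250,220:420,::-1],None,fx=3.5,fy=3.5,interpolation=2))
show([tcp_contact(*lip(p),.9+.5*p) for p in np.arange(0.57,1.36,.13)])
E
```

```text
5.725 [-0.412  0.222  2.066  0.533  0.555  0.48 ] [ 531.012 -126.655  137.56 ] [-0.316  0.277 -0.273]
[0.007, -0.065, -0.0] [0.013, -0.0, -0.003] [ 542. -124.  147.]
[0.007, -0.13, -0.0] [0.028, -0.0, -0.006] [ 553. -121.  156.]
[0.007, -0.195, -0.001] [0.043, -0.0, -0.007] [ 566. -117.  164.]
[0.007, -0.26, -0.001] [0.058, -0.0, -0.007] [ 580. -114.  170.]
[0.007, -0.325, -0.001] [0.073, -0.0, -0.004] [ 594. -110.  174.]
[0.007, -0.39, -0.001] [0.087, -0.0, 0.001] [ 608. -106.  175.]
[0.007, -0.455, -0.002] [0.101, -0.0, 0.008] [ 623. -102.  175.]
```

View pics/s3.png

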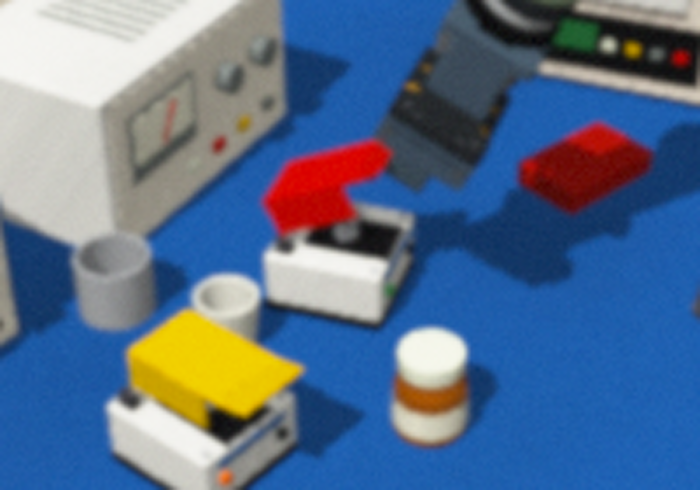

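The guard is now up about 0.45 rad, resting on the finger at (385,150), and the toggle shows at (345,228), still forward. I carry on lifting.

Request:
step_arm(
  motion=[
    [[0,-0.065,0],[0.013,0,-0.003],0],
    [[0,-0.13,0],[0.028,0,-0.006],0],
    [[0,-0.195,0],[0.043,0,-0.007],0],
    [[0,-0.26,0],[0.058,0,-0.007],0],
    [[0,-0.325,0],[0.073,0,-0.004],0],
    [[0,-0.39,0],[0.087,0,0.001],0],
    [[0,-0.455,0],[0.101,0,0.008],0],
    [[0,-0.455,0],[0.101,0,0.008],0],
    [[0,-0.455,0],[0.07,0,-0.01],0],
    [[0,-0.455,0],[0.03,0,-0.02],0],
    [[0,-0.455,0],[0.0,0,-0.02],0],
    [[0,-0.455,0],[0.0,0,-0.02],0],
  ],
)

```text
clock: 7.28
eef_pos: [518.2, -128.7, 153.5]
tcp_rot: [0.992, 0.13, -0.004, 0.001]
contact_force: [0.3, 0.2, -0.9]
grip_width: 0.3
finger_force: 0.0
```

```bash
python3 - <<'E'
from h import *
np.set_printoptions(precision=3,suppress=True)
o=ctrl.get_obs(); print(o['clock'],o['joints'],o['eef_pos'],o['contact_force'])
s=snap('side');cv2.imwrite('pics/s4.png',cv2.resize(s['frame'][110:250,220:420,::-1],None,fx=3.5,fy=3.5,interpolation=2))
print('tip expected',bw(-17.6,0,83.3))
for s in (s,snap('wrist')): print([(round(d['p'],2),w(s,d['centre'])) for d in ctrl.look_for(s,'red_tip')[:2]])
# down: finger front face (tx=16) at u, tip z
show([(bw(u-16,0,z+17),fwd(np.pi/2)) for u,z in [(-50,120),(-50,72),(-28,70),(-12,70),(2,70)]])
E
```

```text
7.275 [-0.262  0.321  1.771 -0.006  1.056  1.051] [ 518.232 -128.692  153.514] [ 0.297  0.207 -0.946]
tip expected [ 572.014 -115.61    83.3  ]
[]
[(0.95, array([ 578.492, -116.944,   83.463])), (0.6, array([ 609.145, -103.444,   52.956]))]
[0.004, 0.003, -0.003] [0.002, 0.0, 0.018] [ 525. -128.  137.]
[0.004, 0.003, -0.003] [0.002, 0.0, 0.066] [ 525. -128.   89.]
[0.004, 0.003, -0.003] [0.024, -0.0, 0.068] [ 547. -123.   87.]
[0.004, 0.003, -0.003] [0.04, -0.0, 0.068] [ 562. -118.   87.]
[0.004, 0.003, -0.003] [0.054, -0.0, 0.068] [ 575. -115.   87.]
```

View pics/s4.png

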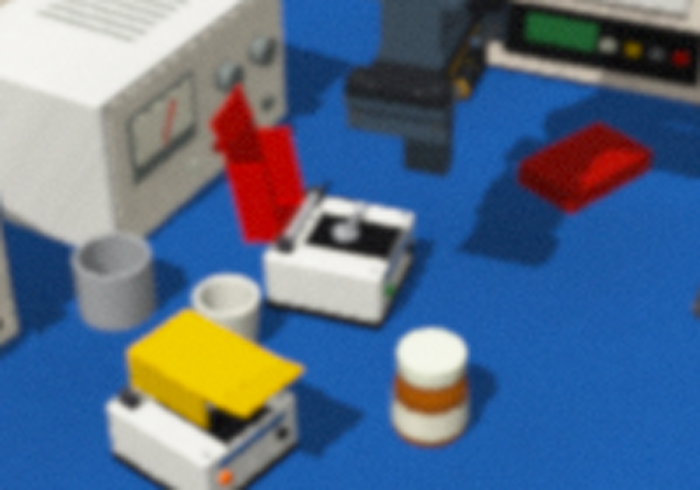

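The red guard stands fully open at (250,180) and the toggle ball is at (345,232), leaning forward. I flip the toggle.

Request:
step_arm(
  motion=[
    [[0,0,0],[0.0,0,0.03],0],
    [[0,0,0],[0.0,0,0.066],0],
    [[0,0,0],[0.012,0,0.068],0],
    [[0,0,0],[0.024,0,0.068],0],
    [[0,0,0],[0.034,0,0.068],0],
    [[0,0,0],[0.044,0,0.068],0],
    [[0,0,0],[0.055,0,0.068],0],
    [[0,0,0],[0.055,0,0.068],0],
    [[0,0,0],[0.03,0,0.068],0],
    [[0,0,0],[0.0,0,0.04],0],
    [[0,0,0],[0.0,0,0.0],0],
    [[0,0,0],[0.0,0,0.0],0],
  ],
)

```text
clock: 8.98
eef_pos: [524.7, -129.2, 157.9]
tcp_rot: [0.991, 0.13, 0.002, 0.004]
contact_force: [0.5, -0.7, -0.1]
grip_width: 0.6
finger_force: 0.0
```

```bash
python3 - <<'E'
from h import *
np.set_printoptions(precision=3,suppress=True)
s=snap('wrist','w5.png')
print('tip expected',bw(7.6,0,83.3),[(round(d['p'],2),w(s,d['centre'])) for d in ctrl.look_for(s,'red_tip')[:2]])
snap('side'); o=ctrl.get_obs(); print(o['clock'],o['joints'],o['eef_pos'],o['contact_force'])
# back face of finger at u -> tcp u+16 ; tip z
show([(bw(u+16,v,z+17),fwd(np.pi/2)) for u,v,z in [(-60,0,215),(110,0,215),(110,0,128),(75,0,128),(0,0,132),(-12,0,135),(30,0,160),(30,0,220)]])
E
```

```text
tip expected [ 596.335 -109.009   83.3  ] [(0.66, array([ 598.785, -110.828,   86.263]))]
9.125 [-0.259  0.325  1.765 -0.006  1.056  1.052] [ 521.965 -128.273  153.799] [-0.483 -0.134  0.069]
[0.003, 0.006, -0.003] [0.025, 0.001, -0.078] [ 547. -123.  232.]
[0.003, 0.006, -0.003] [0.195, 0.001, -0.079] [711. -78. 232.]
[0.003, 0.006, -0.003] [0.195, 0.0, 0.008] [711. -78. 145.]
[0.003, 0.006, -0.003] [0.16, 0.0, 0.008] [677. -87. 145.]
[0.003, 0.006, -0.003] [0.085, 0.001, 0.004] [ 604. -107.  149.]
[0.003, 0.006, -0.003] [0.073, 0.001, 0.001] [ 593. -110.  152.]
[0.003, 0.006, -0.003] [0.115, 0.001, -0.024] [633. -99. 177.]
[0.003, 0.006, -0.003] [0.115, 0.001, -0.084] [633. -99. 237.]
```

View pics/w5.png

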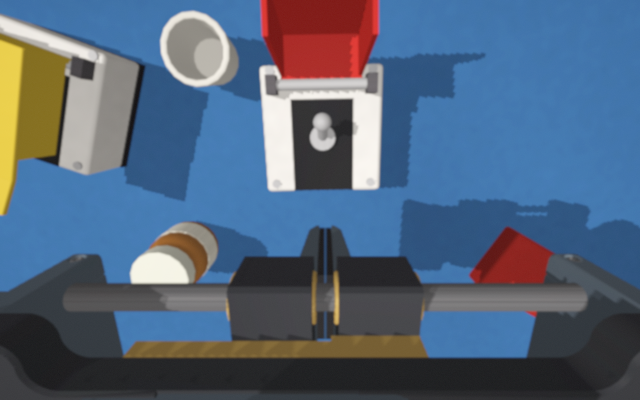

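The toggle ball at (322,122) now sits rearward of its collar at (322,138), so it is on, and the guard is still open. Before reaching behind the guard I check the instrument's position and height.

```bash
python3 - <<'E'
from h import *
np.set_printoptions(precision=0,suppress=True)
s=snap('side')
for b,t in [((251,178),(250,138)),((301,141),(301,110))]:
    g=ray(s,b,0); print(g,[(h,proj(s,g+[0,0,h])) for h in (100,120,140,160,180)],t)
Bi=lambda p:R.from_euler('z',-B[2]).apply(p-np.array([B[0],B[1],0]))
for b in [(251,178),(301,141)]: print('in box frame',Bi(ray(s,b,0)))
E
```

```text
[799. -53.   0.] [(100, array([248., 151.])), (120, array([247., 145.])), (140, array([246., 139.])), (160, array([246., 133.])), (180, array([245., 127.]))] (250, 138)
[ 800. -317.    0.] [(100, array([300., 115.])), (120, array([300., 110.])), (140, array([300., 105.])), (160, array([300.,  99.])), (180, array([299.,  93.]))] (301, 110)
in box frame [218.   1.   0.]
in box frame [ 149. -254.    0.]
```

The instrument's front is at x≈800 and it is about 140 mm tall, so the gripper body at 205 mm or higher clears it. I go over and behind the guard.

Request:
step_arm(
  motion=[
    [[0,0,0],[-0.01,0,-0.045],0],
    [[0,0,0],[0.0,0,-0.083],0],
    [[0,0,0],[0.05,0,-0.083],0],
    [[0,0,0],[0.1,0,-0.083],0],
    [[0,0,0],[0.15,0,-0.083],0],
    [[0,0,0],[0.205,0,-0.083],0],
    [[0,0,0],[0.205,0,-0.083],0],
    [[0,0,0],[0.205,0,-0.04],0],
    [[0,0,0],[0.205,0,0.008],0],
    [[0,0,0],[0.205,0,0.008],0],
  ],
)

```text
clock: 10.42
eef_pos: [716.2, -75.3, 140.0]
tcp_rot: [0.991, 0.131, -0.008, 0.001]
contact_force: [-0.5, 0.4, 0.1]
grip_width: 0.3
finger_force: 0.0
```

```bash
python3 - <<'E'
from h import *
np.set_printoptions(precision=3,suppress=True)
s=snap('side');cv2.imwrite('pics/s6.png',cv2.resize(s['frame'][60:250,220:420,::-1],None,fx=3,fy=3,interpolation=2))
o=ctrl.get_obs(); print(o['clock'],o['joints'],o['eef_pos'],o['contact_force'])
show([(bw(u+16,v,z+17),fwd(np.pi/2)) for u,v,z in [(100,0,128),(75,0,128),(50,0,130),(25,0,132),(0,0,132),(-12,0,135),(30,0,160),(30,0,220)]])
E
```

```text
10.475 [-0.118  0.612  1.297 -0.005  1.24   1.192] [718.524 -75.537 143.587] [-0.123  1.026  0.19 ]
[0.002, 0.01, -0.003] [-0.018, 0.0, -0.001] [701. -81. 145.]
[0.002, 0.01, -0.003] [-0.043, 0.0, -0.001] [677. -87. 145.]
[0.002, 0.01, -0.003] [-0.068, 0.001, -0.003] [653. -94. 147.]
[0.002, 0.01, -0.003] [-0.093, 0.001, -0.005] [ 629. -100.  149.]
[0.002, 0.01, -0.003] [-0.118, 0.001, -0.004] [ 604. -107.  149.]
[0.002, 0.01, -0.003] [-0.13, 0.001, -0.007] [ 593. -110.  152.]
[0.002, 0.01, -0.003] [-0.089, 0.001, -0.033] [633. -99. 177.]
[0.002, 0.01, -0.003] [-0.089, 0.001, -0.093] [633. -99. 237.]
```

View pics/s6.png

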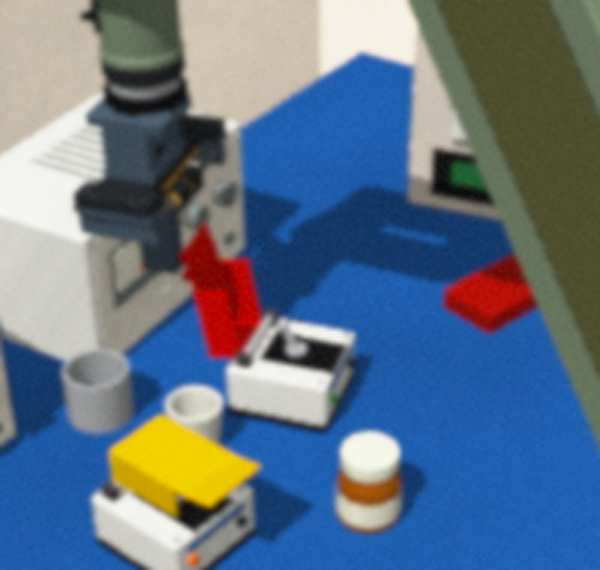

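The finger is behind the upright guard at about (165,250), touching nothing. I push the guard forward, then draw up and away.

Request:
step_arm(
  motion=[
    [[0,0,0],[-0.02,0,0],0],
    [[0,0,0],[-0.04,0,0],0],
    [[0,0,0],[-0.06,0,-0.001],0],
    [[0,0,0],[-0.08,0,-0.003],0],
    [[0,0,0],[-0.1,0,-0.005],0],
    [[0,0,0],[-0.116,0,-0.006],0],
    [[0,0,0],[-0.13,0,-0.007],0],
    [[0,0,0],[-0.13,0,-0.007],0],
    [[0,0,0],[-0.1,0,-0.03],0],
    [[0,0,0],[-0.09,0,-0.08],0],
    [[0,0,0],[-0.09,0,-0.12],0],
    [[0,0,0],[-0.09,0,-0.12],0],
  ],
)

```text
clock: 11.98
eef_pos: [636.1, -98.2, 269.7]
tcp_rot: [0.991, 0.131, 0.002, 0.003]
contact_force: [-0.8, -0.7, -0.3]
grip_width: 0.0
finger_force: 0.0
```

```bash
python3 - <<'E'
from h import *
np.set_printoptions(precision=3,suppress=True)
s=snap('side');cv2.imwrite('pics/s7.png',cv2.resize(s['frame'][60:250,220:420,::-1],None,fx=3,fy=3,interpolation=2))
o=ctrl.get_obs(); print(o['clock'],o['joints'],o['eef_pos'],o['contact_force'])
E
```

```text
12.025 [-0.169  0.41   1.336 -0.005  1.396  1.141] [634.797 -98.068 267.103] [-0.312 -0.179 -0.384]
```

View pics/s7.png

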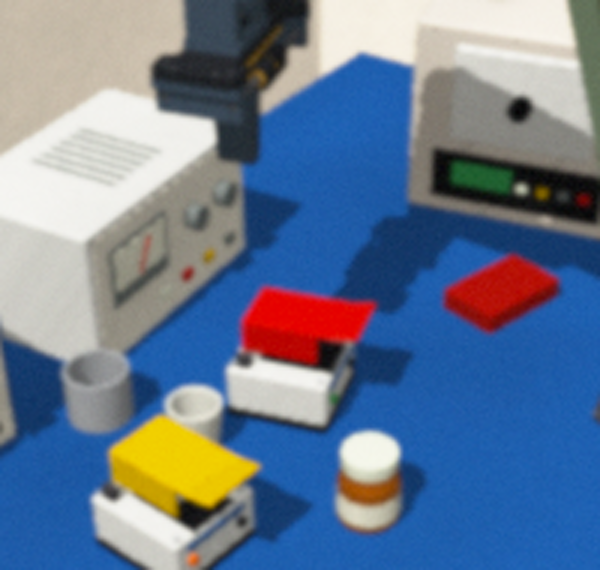

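The red guard is shut at (305,325), and the yellow box and the loose things are where they stood. I let it settle briefly, clear of everything, then hand in.

Request:
step_arm(
  motion=[
    [[0,0,0],[0,0,-0.02],0],
    [[0,0,0],[0,0,-0.02],0],
    [[0,0,0],[0,0,-0.02],0],
    [[0,0,0],[0,0,-0.02],0],
    [[0,0,0],[0,0,-0.02],0],
    [[0,0,0],[0,0,-0.02],0],
  ],
)

```text
clock: 12.78
eef_pos: [633.6, -98.1, 285.5]
tcp_rot: [0.991, 0.131, -0.002, 0.002]
contact_force: [1.0, -0.2, 0.6]
grip_width: 0.5
finger_force: 0.0
```

```bash
python3 -c "
from bench import ctrl
print(ctrl.sign_off())"
```

```text
the job is handed in; nothing more can be done
None
```

The job is handed in, with no verdict returned: the red guard was swung open, its toggle flipped on (not visible again once the guard shut), and the guard dropped shut; the yellow switch and loose things look untouched, and the arm finished clear at about 13 s.

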